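# Gauge the board clamp's gap and hold the blade there

## Task

Lift the saddle guard off the jaws of the board clamp and hang it astride the horizontal bar of the rail stand. Then take the blade gauge from its stand and slide the blade straight down between the two jaws until it drags snugly in their narrow throat, stopping with the scribed line on the blade about level with the jaw tops, and finish while still holding the gauge there, upright and still. Do not prise the sprung jaw wide open, and leave the tray, screwdriver and jar where they are.

Things in the scene. Friction and masses are not known exactly. Their poses are not given: they have to be found in the camera images.
- clamp: Board clamp, fixed to bench: base plate 14 mm thick (x -45..65, y +-45 mm), two upright jaws 60 mm long along y, tops 90 mm above the bench, x -15..15 over their backs; fixed jaw on the -x side, sprung jaw on +x. A 20 mm high spring block stands at x 36..60. Origin: underside, on the gap's middle plane, mid-length; x across the gap, y along it, z up.
- throat (a point): Top of the narrow throat, on the gap's middle, 70 mm above the bench. The gap is 16 mm wide (x +-8) at the jaw tops, tapers to the throat, which is parallel from 70 to 40 mm height: fixed face at clamp x = -2, sprung face at x = 0 (2 mm wide at rest; a 4 mm blade centred on x = 0 opens it 2 mm). Below 40 mm it is 16 mm wide again, down to the base plate.
- sprung_jaw (a joint): How far the sprung jaw is pushed open along the clamp's +x, in m: 0 at rest, stop at 0.009. Its spring pushes back with 3 N at 0 and 1.5 N more per mm (6 N at 2 mm), so a blade sliding down drags with very roughly 4 to 15 N.
- guard: Loose grey plastic inverted U, about 0.18 kg, starts astride the jaws, crown on their tops, x along the clamp's x. Origin: centre of the crown's underside; x across the U, z up. Crown 46 (x) x 44 x 4 mm; on it a grip fin 12 mm thick (x), 36 long (y), up to z = 32, to pinch from above along x. Legs 38 mm apart inside, down to z = -55, flared at the ends to 58 overall. The legs are its heavy part.
- rail: Rail stand, fixed to bench: round horizontal steel bar 25 mm in diameter, 200 mm long along y, axis 120 mm above the bench, on two posts 16 mm in diameter at y = +-90 mm, each on a foot 100 (x) x 30 x 8 mm. Origin: on the bench under the bar's middle; z up, y along the bar.
- bar_mid (a point): Middle of the bar, on its axis, 120 mm above the bench; axes as rail. With the guard hung here, the guard's origin is 12.5 mm above this point.
- stand: Black plastic block 60 (x) x 70 (y) x 50 mm, fixed to bench, with an upright slot 6 (x) x 26 (y) mm, 40 mm deep, in the middle of its top; the gauge stands in it at the start. Origin: centre of its underside; z up.
- gauge: Loose blade gauge, about 0.12 kg, starts upright in the stand's slot, tip 10 mm above the bench, axes as the stand's. Origin: middle of the blade's tip (lower end); z up the blade, x through its thickness, y across. Steel blade 4 (x) x 24 (y) mm, z 0..75, rounded tip; black handle 14 (x) x 30 (y) mm, z 75..120, to pinch from above along x. Either face may look to either jaw.
- scribed_line (a point): Dark line scribed round the blade 38 mm above its tip (point in the blade's middle). When it is level with the jaw tops, the tip is 18 mm inside the 30 mm deep throat.
- tray: Bystander: loose black board tray 100 x 160 x 22 mm with a green circuit board in it; origin centre of underside.
- driver: Bystander: loose screwdriver lying on the bench, its length along its x; origin near its middle.
- jar: Bystander: loose closed jar 48 mm in diameter, 60 mm high; origin centre of underside.
Things that resemble listed ones, but are neither listed nor needed, are in the scene too. What is shaped like the guard but orange is not meant. Leave any purple look-alike of the gauge alone.

How it is judged (in metres and radians):
On the way, in this order (a step that is already met when the one before it is completed fails the run):
1. the guard hangs astride the bar, let go (x of guard in the frame of bar_mid between -0.015 and 0.015 m and z of guard in the frame of bar_mid between 0.005 and 0.022 m and y of guard in the frame of bar_mid between -0.085 and 0.085 m and angle between the y axis of guard and the y axis of rail, either way round below 0.3 rad and angle between guard's own z axis and vertical below 0.6 rad and contact force between guard and rail above 0.3 N and contact force between the fingers and guard below 0.05 N and linear speed of guard below 0.05 m/s), for 0.3 s.
2. the blade is snug in the throat, held by the gripper (z of gauge in the frame of clamp between 0.037 and 0.064 m and y of gauge in the frame of clamp between -0.02 and 0.02 m and x of gauge in the frame of clamp between -0.006 and 0.006 m and angle between the x axis of gauge and the x axis of clamp, either way round below 0.2 rad and angle between gauge's own z axis and vertical below 0.2 rad and value of joint sprung_jaw between 0.001 and 0.006 m and contact force between gauge and sprung_jaw above 2 N and contact force between the fingers and gauge above 2 N and linear speed of gauge below 0.01 m/s), for 0.3 s.
At the end, for the whole second after the job is handed in: Guard hangs astride the bar, let go, at rest. Gauge held in the fingers, still, upright and in line with the gap within 0.2 rad, within 20 mm of mid-length, tip 37 to 64 mm above the bench (scribed line -15 to +12 mm from the jaw tops), sprung jaw pushed open 1 to 6 mm and pressing with over 2 N (all of step 1 and all of step 2); the arm keeps its last pose, push and grip.
It fails at once if the sprung jaw is prised open beyond 7 mm (value of joint sprung_jaw above 0.007 m).
It fails at once if a bystander is moved by more than 40 mm (distance of any of tray, driver, jar from where it was at the start of the episode above 0.04 m).
It also fails if it takes over 58 s, if anything falls off the work surface, if the arm or the gripper's body presses on something with over 40 N, if the wrist force passes 120 N, or if a joint passes its speed limit or range.

## Robot

A 6-joint arm with a two-finger parallel gripper is mounted at the origin on the work surface. World frame = base frame: x ahead of the robot, y to its left, z up, the work surface at z = 0. Lengths are in m, angles in degrees, forces in N, time in s.
With the tool pointing down it reaches from about 0.4 to 0.825 m from the base axis. Payload 7 kg.
Tool frame: the origin (TCP) lies at the very end of the fingers, on their centre line; the grasp point (between the pads) lies 19 mm behind it (r.grip_depth is the distance from the TCP to the grasp point, in m); z points along the fingers, y is the line along which they close (so a half turn about z gives the same grasp; the last joint's range is limited). The gripper opens to 88 mm and grips with 3 to 60 N. Pads are 19 mm wide; open, the fingers measure 130 mm over their backs; the gripper's body (78 mm by 193 mm) begins 47 mm behind the grasp point.
Start: joints at [-57.519, 20.546, 0.682, 0, -70.136, -16.507], TCP at [0.186, -0.649, 0.227] pointing down, gripper open.
Joint ranges: [-176.03, 176.03], [-82.01, 121.73], [-58.28, 71.71], [-173.87, 95.51], [-174.79, -0.11], [-173.66, 173.66]. Speed limits (degrees/s): [136.94, 136.94, 172.46, 180, 180, 180].

## Interface

Orientations are given as [roll, pitch, yaw] about the fixed x, y, z axes, in that order (R = Rz(yaw) Ry(pitch) Rx(roll)).
In Python, from plant import r gives the robot as it stands.
- The arm moves only by the tool play_rows, never from a script. Its argument "rows" is a list that holds one entry, the list of rows, each a list of 5 numbers: the closure, from 0 (fully open) to 1 (shut), then the shift along the tool's x, y, z each as a share of 0.5 m, from -1 to 1, then the turn about the tool's z as a share of 1.5 rad, from -1 to 1. A call has exactly 8 rows; each row is the pose to reach, as a shift and turn from the pose commanded when the call began, along the tool's axes at that moment; what a row does not reach only later rows make up. A row lasts 1/12 s, in which the tool goes at most 41.7 mm and 7.16 degrees, less where a joint would pass 70% of its speed; a pose out of reach is approached as far as the arm can. A call with a number of a shift or a turn outside -1 to 1 is refused whole. A call with a gripper value outside its range is refused whole. The fingers move at their own pace and stop on an object; "squeeze" is the grip in N (left out, the last holds). Time passes only in rows, so rows that repeat a pose let the fingers close, or fill a call up. It gives the time, the measured TCP pose, the force, the opening and the grip force at its end, in the units of the state.
- r.get_state(): the state, without advancing time (a new reading comes with each control period).
- r.capture(name): name is "scene" or "top"; returns the picture (384x512x3 uint8, red, green, blue); there is no depth.
- r.camera_info(name): a dict with "fovy" (degrees; the focal length in pixels is half the picture's height over the tangent of half this angle, whatever the lens; pixels are square), "cx", "cy" (the principal point, pixels), "pose" (4x4, takes a point from camera to world coordinates). Camera axes: x right, y down, z forward; pixel columns grow to the right and rows downward; lengths in m; the calibration is good to about 2 mm. A picture is of the moment at which its call begins. camera_info takes no time and is no camera call.
- r.close_job(): hands the job in; it is judged then, once.
The state is a dict: "time_s": time; "joints": joint angles; "qd": joint speeds; "joint_torque": joint torques, N m; "tcp_pos": TCP position; "eef_rot": TCP orientation; "contact_force": force on the tool from outside, world axes, zero at the start; "moment": the same for the moment, N m; "gripper_width": finger opening in m; "gripper_force": force on a finger pad.
Only numpy, scipy, OpenCV 4.12 (cv2) and the standard library are available. Lean on these libraries where they do the work, as an engineer would, in place of code of your own. Each camera call takes 0.05 s, during which the arm holds its last target. There are 200 camera calls.

## Working session

There is one attempt and no reset: what is moved stays moved. The work goes in short steps, Python scripts to look and compute and a tool call to move; the robot and the scene stay as the last step left them, time stands still between calls to the robot, and variables do not carry over. Pictures are saved under pics/ and viewed, at most 10 in all, crops included, and the job is handed in when it is done.

Besides the shell and the picture viewer there is one more tool, called after ">>>" by a JSON object that holds its "api" and its "payload", one argument or row to a line. play_rows: Moves the arm, as the interface text tells. Its arguments: {"type":"object","properties":{"rows":{"type":"array","items":{"type":"array","items":{"type":"array","items":{"type":"number"}}}},"squeeze":{"type":"number"}},"required":["rows"]}

```bash
ls; mkdir -p pics; python3 - <<'E'
from plant import r
import cv2,numpy as np
np.set_printoptions(precision=4,suppress=True)
for n in("scene","top"):
    im=r.capture(n); cv2.imwrite(f"pics/{n}0.png",cv2.resize(im[:,:,::-1],None,fx=1.5,fy=1.5,interpolation=cv2.INTER_CUBIC)); cv2.imwrite(f"raw_{n}0.png",im[:,:,::-1])
    c=r.camera_info(n);print(n,c["fovy"],c["cx"],c["cy"],c.get("lens"),list(c.keys()));print(np.array(c["pose"]))
print(r.get_state())
E
```

```text
pics
scene 50.5291240716164 252.80450310097245 191.03164988414377 None ['fovy', 'cx', 'cy', 'pose']
[[ 0.0184  0.619  -0.7852  1.2642]
 [ 0.9997  0.0021  0.0251 -0.0177]
 [ 0.0172 -0.7854 -0.6188  0.6793]
 [ 0.      0.      0.      1.    ]]
top 55.31460175971224 255.58755153007317 193.29337984325758 None ['fovy', 'cx', 'cy', 'pose']
[[ 0.0114 -0.9866  0.1625  0.4096]
 [-0.9999 -0.0099  0.0104 -0.0109]
 [-0.0087 -0.1626 -0.9867  0.9533]
 [ 0.      0.      0.      1.    ]]
{'time_s': 0.1, 'joints': array([-57.5215,  20.5889,   0.6381,  -0.0186, -70.1352, -16.5068]), 'qd': array([-0.0395, -0.1462,  0.043 ,  0.1264,  0.0125, -0.0908]), 'joint_torque': array([ -0.0008, -58.4165,  29.375 ,   7.0156,   0.0101,  -0.0001]), 'tcp_pos': array([ 0.1856, -0.6485,  0.2257]), 'eef_rot': array([ 179.9125,   -0.0077, -164.0347]), 'contact_force': array([ 0.4193,  0.0136, -1.0095]), 'moment': array([-0.0315, -0.0059, -0.0079]), 'gripper_force': 0.0, 'gripper_width': 0.0876731718445874}
```

View pics/scene0.png

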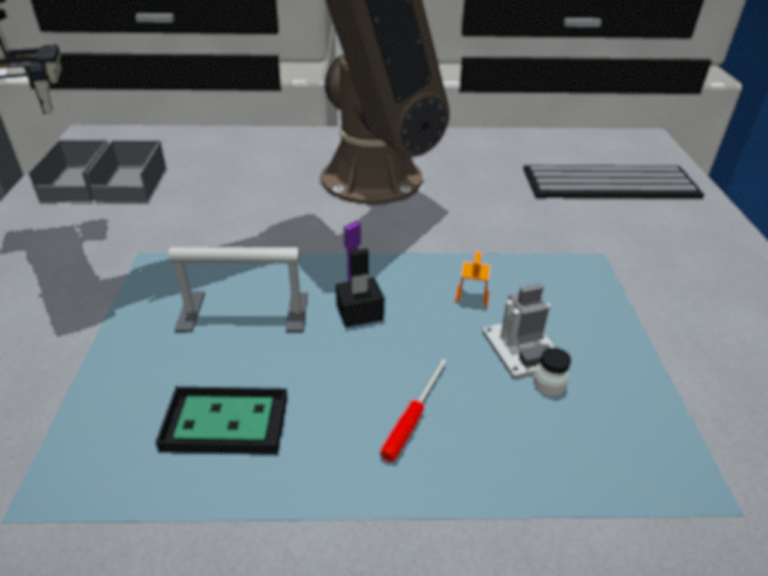

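View pics/top0.png

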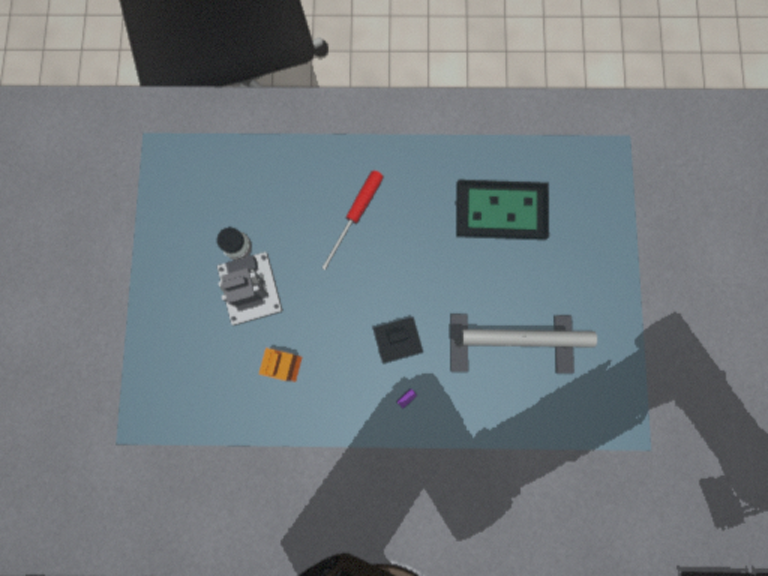

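The scene view (1.5x pixels) shows the rail on the left with its bar from (170,255) to (298,255). The gauge stands in its block at (360,290), the guard sits on the clamp at (527,310), and the jar touches the clamp's spring side at (552,370). In the top view the clamp plate is centred near (250,288), the stand at (398,339), and the bar runs from (463,338) to (597,338). Next I'll look at close crops.

```bash
cat > h.py <<'E'
import cv2,numpy as np
from plant import r
np.set_printoptions(precision=4,suppress=True)
def cam(n):
    c=r.camera_info(n);f=192/np.tan(np.radians(c["fovy"])/2);return f,c["cx"],c["cy"],np.array(c["pose"])
def ray(n,p):
    f,cx,cy,T=cam(n);d=T[:3,:3]@np.array([(p[0]-cx)/f,(p[1]-cy)/f,1]);return T[:3,3],d/np.linalg.norm(d)
def onz(n,p,z):
    o,d=ray(n,p);return o+d*(z-o[2])/d[2]
def proj(n,P):
    f,cx,cy,T=cam(n);q=T[:3,:3].T@(np.array(P)-T[:3,3]);return np.array([cx+f*q[0]/q[2],cy+f*q[1]/q[2]])
def tri(pt,ps):
    A=[];b=[]
    for n,p in(("top",pt),("scene",ps)):
        o,d=ray(n,p);M=np.eye(3)-np.outer(d,d);A.append(M);b.append(M@o)
    return np.linalg.solve(sum(A),sum(b))
E
python3 - <<'E'
import cv2,numpy as np
t=cv2.imread("raw_top0.png");s=cv2.imread("raw_scene0.png")
def crop(i,x,y,w=66,h=50):
    c=cv2.resize(i[y:y+h,x:x+w],None,fx=6,fy=6,interpolation=cv2.INTER_CUBIC)
    for k in range(0,w,10): cv2.putText(c,str(x+k),(k*6,8),0,.3,(0,255,255));cv2.line(c,(k*6,0),(k*6,300),(0,255,255) ,1) if 0 else cv2.line(c,(k*6,10),(k*6,14),(0,255,255),1)
    for k in range(0,h,10): cv2.putText(c,str(y+k),(0,k*6+4),0,.3,(0,255,255))
    return c
m=np.vstack([np.hstack([crop(t,138,165),crop(t,240,205)]),np.hstack([crop(s,315,185,66,50),crop(s,212,160,66,50)])])
cv2.imwrite("pics/m1.png",m);print(m.shape)
E
```

```text
(600, 792, 3)
```

View pics/m1.png

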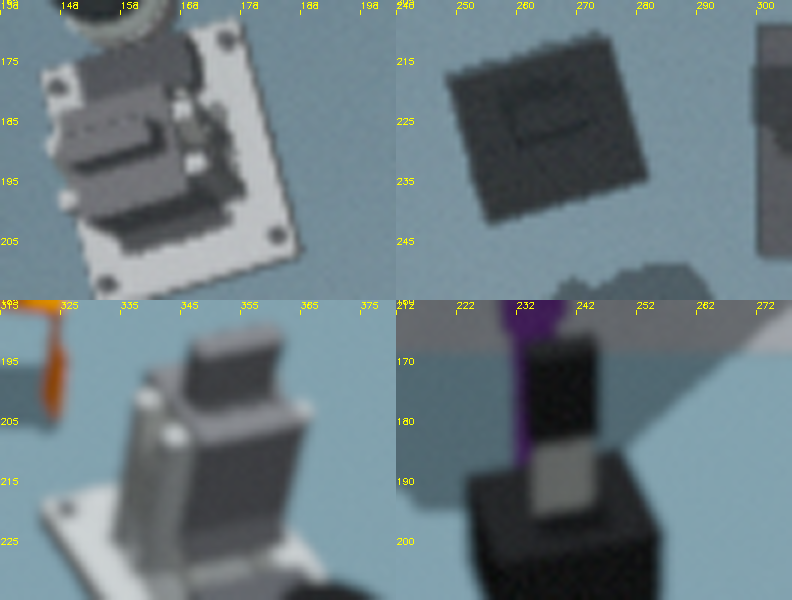

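Corners are clear in the crops. In top-view pixels:

| Item | Top-view pixels |
|---|---|
| Clamp plate corners | about (144.7,176.7), (178,168), (188,207.5), (154.7,215) |
| Spring block | on the jar side |
| Stand top corners | (248.7,218), (275,211), (281.7,234.7), (255.3,242) |

The handle's long side runs along the (70,-26) direction in the crop.

```bash
python3 - <<'E'
from h import *
import itertools
t=cv2.imread("raw_top0.png");s=cv2.imread("raw_scene0.png")
# plate mask (bright) for min-area rect
hsv=cv2.cvtColor(t,cv2.COLOR_BGR2HSV)
def rect(n,pts,z):
    P=np.array([onz(n,p,z)[:2] for p in pts]).astype(np.float32);R=cv2.minAreaRect(P);return R
m=((hsv[...,2]>150)&(hsv[...,1]<40)).astype(np.uint8);m[:, :120]=0;m[:,210:]=0;m[:150]=0;m[230:]=0
ys,xs=np.nonzero(m);print("plate bright",len(xs),rect("top",np.c_[xs,ys].astype(float),.014))
print("plate corners",rect("top",[(144.7,176.7),(178,168),(188,207.5),(154.7,215)],.014))
C=[onz("top",p,.014) for p in [(144.7,176.7),(178,168),(188,207.5),(154.7,215)]];print(np.array(C))
m=((hsv[...,2]<75)).astype(np.uint8);m[:, :243]=0;m[:,288:]=0;m[:205]=0;m[246:]=0
n,l,st,ce=cv2.connectedComponentsWithStats(m);k=1+np.argmax(st[1:,4]);ys,xs=np.nonzero(l==k);print("stand",st[k],rect("top",np.c_[xs,ys].astype(float),.05))
print("stand corners",rect("top",[(248.7,218),(275,211),(281.7,234.7),(255.3,242)],.05))
# bar top view and scene
for nme,I,reg in(("top",t,(300,215,405,235)),("scene",s,(108,160,205,180))):
    hs=cv2.cvtColor(I,cv2.COLOR_BGR2HSV);x0,y0,x1,y1=reg;m=np.zeros(I.shape[:2],np.uint8);m[y0:y1,x0:x1]=((hs[...,2]>130)&(hs[...,1]<45))[y0:y1,x0:x1]
    n,l,st,ce=cv2.connectedComponentsWithStats(m);k=1+np.argmax(st[1:,4]);ys,xs=np.nonzero(l==k);print(nme,st[k],ce[k],cv2.minAreaRect(np.c_[xs,ys].astype(np.float32)))
# purple
for nme,I in(("top",t),("scene",s)):
    hs=cv2.cvtColor(I,cv2.COLOR_BGR2HSV);m=((hs[...,0]>125)&(hs[...,0]<165)&(hs[...,1]>90)).astype(np.uint8)
    n,l,st,ce=cv2.connectedComponentsWithStats(m);k=1+np.argmax(st[1:,4]);print("purple",nme,st[k],ce[k])
# gauge handle top in scene crop: (525..598,335..350)/6+(212,160): far-top edge; fin top
print("handle scene at z=.13",onz("scene",(212+527/6,160+340/6),.13),onz("scene",(212+597/6,160+336/6),.13))
print("fin top scene z=.122", [onz("scene",(315+a/6,185+(b-300)/6),.122) for a,b in((195,345),(210,328),(283,333),(275,350))])
print("fin top top z=.122", [onz("top",(138+a/6,165+b/6),.122) for a,b in((62,125),(150,98),(156,122),(72,150))])
E
```

```text
plate bright 557 ((0.5746491551399231, 0.23934443295001984), (0.127935990691185, 0.09402158111333847), 16.66765022277832)
plate corners ((0.5654275417327881, 0.23201993107795715), (0.11003544181585312, 0.08982682973146439), 16.39018440246582)
[[0.6055 0.2906 0.014 ]
 [0.6298 0.2041 0.014 ]
 [0.5253 0.1734 0.014 ]
 [0.505  0.2586 0.014 ]]
stand [249 212  32  30 652] ((0.4768301248550415, -0.0251229926943779), (0.0594942644238472, 0.06656258553266525), 15.908456802368164)
stand corners ((0.47623300552368164, -0.025825943797826767), (0.06106356158852577, 0.06739907711744308), 15.9754638671875)
top [309 220  90  12 751] [353.273  225.2317] ((353.4470520019531, 225.66944885253906), (89.09544372558594, 9.460599899291992), 1.3971810340881348)
scene [108 160  91  13 932] [149.9946 166.3712] ((152.98565673828125, 165.80331420898438), (90.16419219970703, 11.855252265930176), 1.023030161857605)
purple top [265 260  13  12  81] [270.8025 265.2346]
purple scene [230 148  10  40 226] [234.1726 161.7301]
handle scene at z=.13 [0.6509 0.0984 0.13  ] [0.6488 0.1224 0.13  ]
fin top scene z=.122 [array([0.5617, 0.2149, 0.122 ]), array([0.5515, 0.2226, 0.122 ]), array([0.5544, 0.2494, 0.122 ]), array([0.5646, 0.244 , 0.122 ])]
fin top top z=.122 [array([0.5615, 0.2462, 0.122 ]), array([0.5725, 0.2128, 0.122 ]), array([0.5631, 0.21  , 0.122 ]), array([0.5518, 0.2418, 0.122 ])]
```

```bash
cat >> h.py <<'E'
def go(x,y,z,yaw):
    s=r.get_state();p=s["tcp_pos"];ps=s["eef_rot"][2];a=np.radians(ps)
    d=np.array([x,y,z])-p;c,sn=np.cos(a),np.sin(a)
    loc=np.array([c*d[0]+sn*d[1],sn*d[0]-c*d[1],-d[2]])/.5
    dy=(yaw-ps+180)%360-180
    print("row",loc.round(4),"turn",round(-np.radians(dy)/1.5,4),"| t",s["time_s"],"tcp",p,s["eef_rot"],"F",s["contact_force"],"w",round(s["gripper_width"],4),"gf",s["gripper_force"],"dist",round(np.linalg.norm(d),4))
E
python3 - <<'E'
from h import *
t=cv2.imread("raw_top0.png");s=cv2.imread("raw_scene0.png")
print("handle scene at z=.13",onz("scene",(212+130/6,160+41/6),.13),onz("scene",(212+200/6,160+37/6),.13))
# bar ends
for nme,I,reg in(("top",t,(300,215,405,235)),("scene",s,(100,150,210,180))):
    hs=cv2.cvtColor(I,cv2.COLOR_BGR2HSV);x0,y0,x1,y1=reg
    m=np.zeros(I.shape[:2],bool);m[y0:y1,x0:x1]=((hs[...,1]<45)&(hs[...,2]>125))[y0:y1,x0:x1]
    m=cv2.morphologyEx(m.astype(np.uint8),cv2.MORPH_OPEN,np.ones((5,9)))
    xs=[x for x in range(x0,x1) if m[:,x].sum()>4];
    mid=lambda x:(np.nonzero(m[:,x])[0].min()+np.nonzero(m[:,x])[0].max())/2
    for x in(xs[0],xs[4],xs[len(xs)//2],xs[-5],xs[-1]): 
        yy=np.nonzero(m[:,x])[0];print(nme,x,yy.min(),yy.max(),onz(nme,(x+.5,(yy.min()+yy.max()+1)/2),.12)[:2])
print("purple top z=.13,.08",onz("top",(271,265.5),.13),onz("top",(271,265.5),.08),"tri",tri((271,265.5),(235.5,150)))
go(.5,-.1,.25,-90)
E
```

```text
handle scene at z=.13 [ 0.4753 -0.0388  0.13  ] [ 0.4724 -0.0113  0.13  ]
top 309 221 228 [ 0.4751 -0.1253]
top 313 220 228 [ 0.4764 -0.1344]
top 353 221 229 [ 0.4751 -0.2249]
top 393 222 230 [ 0.4738 -0.3152]
top 397 222 230 [ 0.4739 -0.3242]
scene 100 150 168 [ 0.4318 -0.3639]
scene 104 150 168 [ 0.4317 -0.3542]
scene 149 150 171 [ 0.4374 -0.2442]
scene 194 164 172 [ 0.4685 -0.1322]
scene 198 165 171 [ 0.4684 -0.1227]
purple top z=.13,.08 [ 0.3842 -0.038   0.13  ] [ 0.3826 -0.0397  0.08  ] tri [ 0.3838 -0.0372  0.1186]
row [-0.9063  0.8818 -0.0486] turn -0.8614 | t 0.1 tcp [ 0.1856 -0.6485  0.2257] [ 179.9125   -0.0077 -164.0347] F [ 0.4193  0.0136 -1.0095] w 0.0877 gf 0.0 dist 0.6327
```

>>> {"api": "play_rows", "payload": {
  "rows": [
    [[0,-0.9,0.88,-0.05,-0.86],[0,-0.9,0.88,-0.05,-0.86],[0,-0.9,0.88,-0.05,-0.86],[0,-0.9,0.88,-0.05,-0.86],[0,-0.9,0.88,-0.05,-0.86],[0,-0.9,0.88,-0.05,-0.86],[0,-0.9,0.88,-0.05,-0.86],[0,-0.9,0.88,-0.05,-0.86]]
  ],
  "squeeze": 20
}}

```text
time_s: 0.77
tcp_pos: [0.3509, -0.3576, 0.2397]
eef_rot: [180.0, 0.0, -106.4]
contact_force: [1.4, 0.0, 0.9]
gripper_width: 0.0879
gripper_force: 0.0
```

```bash
python3 -c "
from h import *
go(.557,.230,.18,-73.6)"
```

```text
row [-1.2437 -0.0637  0.1194] turn -0.3816 | t 0.7667 tcp [ 0.3509 -0.3576  0.2397] [ 179.9959    0.0112 -106.3945] F [1.3833 0.0386 0.8919] w 0.0879 gf 0.0 dist 0.6255
```

>>> {"api": "play_rows", "payload": {
  "rows": [
    [[0,-1.0,-0.06,0.08,-0.38],[0,-1.0,-0.06,0.08,-0.38],[0,-1.0,-0.06,0.08,-0.38],[0,-1.0,-0.06,0.08,-0.38],[0,-1.0,-0.06,0.08,-0.38],[0,-1.0,-0.06,0.08,-0.38],[0,-1.0,-0.06,0.08,-0.38],[0,-1.0,-0.06,0.08,-0.38]]
  ]
}}

```text
time_s: 1.43
tcp_pos: [0.4651, -0.0455, 0.2132]
eef_rot: [-180.0, 0.0, -74.1]
contact_force: [1.1, -0.1, -0.1]
gripper_width: 0.0877
gripper_force: 0.0
```

```bash
python3 -c "
from h import *
go(.557,.230,.16,-73.6)"
```

```text
row [-0.4792 -0.3281  0.1065] turn -0.0052 | t 1.4333 tcp [ 0.4651 -0.0455  0.2132] [-179.9755    0.0079  -74.0506] F [ 1.0825 -0.1361 -0.1499] w 0.0877 gf 0.0 dist 0.2952
```

>>> {"api": "play_rows", "payload": {
  "rows": [
    [[0,-0.479,-0.328,0.1,-0.005],[0,-0.479,-0.328,0.1,-0.005],[0,-0.479,-0.328,0.1,-0.005],[0,-0.479,-0.328,0.1,-0.005],[0,-0.479,-0.328,0.1,-0.005],[0,-0.479,-0.328,0.1,-0.005],[0,-0.479,-0.328,0.1,-0.005],[0,-0.479,-0.328,0.1,-0.005]]
  ]
}}

```text
time_s: 2.1
tcp_pos: [0.5583, 0.2329, 0.1608]
eef_rot: [179.9, -0.0, -73.5]
contact_force: [1.2, 0.1, 0.0]
gripper_width: 0.0874
gripper_force: 0.0
```

```bash
python3 - <<'E'
from h import *
ims=[]
for n,P in(("top",(.557,.23,.12)),("scene",(.557,.23,.12))):
    im=r.capture(n)[:,:,::-1];u=proj(n,P).astype(int);print(n,u,proj(n,r.get_state()["tcp_pos"]))
    ims.append(cv2.resize(im[u[1]-30:u[1]+30,u[0]-33:u[0]+33],None,fx=6,fy=6,interpolation=cv2.INTER_CUBIC))
cv2.imwrite("pics/m2.png",np.hstack(ims))
go(.557,.230,.097,-73.6)
E
```

```text
top [155 187] [149.8962 184.5253]
scene [353 191] [356.5014 176.8009]
row [-0.0016 -0.0009  0.1292] turn 0.0009 | t 2.2 tcp [0.5568 0.2291 0.1616] [179.8561  -0.0539 -73.5231] F [-0.7517 -0.0424  0.2863] w 0.0877 gf 0.0 dist 0.0646
```

View pics/m2.png

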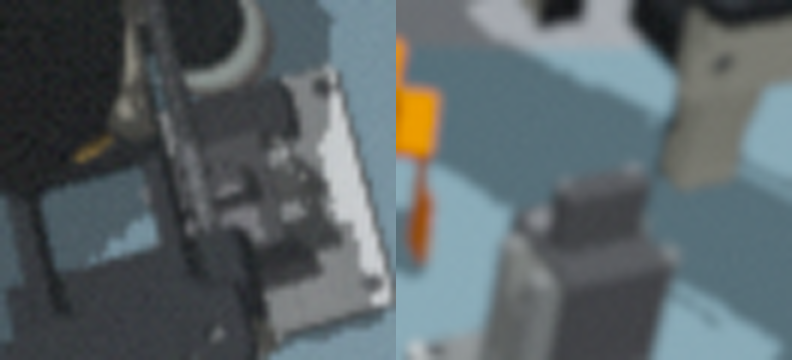

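The left crop (top view) is mostly the gripper. The right crop (scene) shows the near finger tip at about (373,192) px and the fin top centred at about (354,190) px. I'll check the lateral alignment.

```bash
python3 - <<'E'
from h import *
p=r.get_state()["tcp_pos"];d=np.array([.9593,.2823,0])
for k in(.044,.065): print(k,proj("scene",p+k*d))
for c in((555,182),(645,172),(645,190),(640,168),(560,205)):
    px=(320+(c[0]-396)/6,161+c[1]/6);print(c,px,onz("scene",px,.122))
O=np.array([.5558,.2292,0])
for x in(-6,6):
    for y in(-18,18): print(x,y,proj("scene",O+np.array([.9593*x-.2823*y,.2823*x+.9593*y,122])/1000*[1,1,1]+0)*6-np.array([320*6-396,161*6]))
E
```

```text
0.044 [366.8324 188.7809]
0.065 [372.05   194.8313]
(555, 182) (346.5, 191.33333333333334) [0.5575 0.2135 0.122 ]
(645, 172) (361.5, 189.66666666666666) [0.5514 0.2486 0.122 ]
(645, 190) (361.5, 192.66666666666666) [0.5622 0.2461 0.122 ]
(640, 168) (360.6666666666667, 189.0) [0.549  0.2472 0.122 ]
(560, 205) (347.3333333333333, 195.16666666666666) [0.5711 0.2126 0.122 ]
-6 -18 [544.9351 177.9887]
-6 18 [631.0861 161.4402]
6 -18 [560.2161 197.3476]
6 18 [647.0683 180.447 ]
```

>>> {"api": "play_rows", "payload": {
  "rows": [
    [[0,0,0,0.05,0],[0,0,0,0.1,0],[0,0,0,0.127,0],[0,0,0,0.127,0],[0.8,0,0,0.127,0],[1,0,0,0.127,0],[1,0,0,0.127,0],[1,0,0,0.127,0]]
  ],
  "squeeze": 25
}}

```text
time_s: 2.87
tcp_pos: [0.5578, 0.2279, 0.1012]
eef_rot: [-179.9, 0.0, -73.7]
contact_force: [-0.6, 1.4, 0.6]
gripper_width: 0.0663
gripper_force: 0.0
```

>>> {"api": "play_rows", "payload": {
  "rows": [
    [[1,0,0,0,0],[1,0,0,0,0],[1,0,0,0,0],[1,0,0,0,0],[1,0,0,0,0],[1,0,0,-0.005,0],[1,0,0,-0.01,0],[1,0,0,-0.02,0]]
  ]
}}

```text
time_s: 3.53
tcp_pos: [0.557, 0.2276, 0.1096]
eef_rot: [180.0, -0.0, -73.6]
contact_force: [1.2, 0.8, -1.1]
gripper_width: 0.0132
gripper_force: 0.3
```

Fingers reached the fin late, so I'll open slightly, go back down and re-grip.

>>> {"api": "play_rows", "payload": {
  "rows": [
    [[0.6,0,0,0,0],[0.6,0,0,0,0],[0.6,0,0,0.01,0],[0.6,0,0,0.022,0],[0.6,0,0,0.022,0],[1,0,0,0.022,0],[1,0,0,0.022,0],[1,0,0,0.022,0]]
  ]
}}

```text
time_s: 4.2
tcp_pos: [0.5572, 0.2277, 0.0987]
eef_rot: [180.0, -0.0, -73.6]
contact_force: [-0.1, 0.7, -0.0]
gripper_width: 0.0205
gripper_force: 0.0
```

>>> {"api": "play_rows", "payload": {
  "rows": [
    [[1,0,0,0,0],[1,0,0,0,0],[1,0,0,0,0],[1,0,0,0,0],[1,0,0,0,0],[1,0,0,0,0],[1,0,0,0,0],[1,0,0,0,0]]
  ]
}}

```text
time_s: 4.87
tcp_pos: [0.5572, 0.2278, 0.0989]
eef_rot: [-180.0, 0.0, -73.6]
contact_force: [1.3, 1.3, 0.1]
gripper_width: 0.0119
gripper_force: 25.0
```

>>> {"api": "play_rows", "payload": {
  "rows": [
    [[1,0,0,-0.03,0],[1,0,0,-0.08,0],[1,0,0,-0.14,0],[1,0,0,-0.2,0],[1,0,0,-0.25,0],[1,0,0,-0.29,0],[1,0,0,-0.3,0],[1,0,0,-0.3,0]]
  ]
}}

```text
time_s: 5.53
tcp_pos: [0.5574, 0.228, 0.25]
eef_rot: [-179.9, 0.1, -73.6]
contact_force: [-0.3, 0.4, -1.3]
gripper_width: 0.0113
gripper_force: 25.0
```

```bash
python3 - <<'E'
from h import *
t=r.capture("top")[:,:,::-1];s=r.capture("scene")[:,:,::-1]
cv2.imwrite("raw_top1.png",t);cv2.imwrite("raw_scene1.png",s)
a=cv2.resize(t[150:220,130:200],None,fx=5.5,fy=5.5,interpolation=cv2.INTER_CUBIC);b=cv2.resize(s[170:240,310:380],None,fx=5.5,fy=5.5,interpolation=cv2.INTER_CUBIC)
cv2.imwrite("pics/m3.png",np.hstack([a,b]))
go(.475,-.225,.25,-90)
E
```

```text
row [ 0.8225  0.4106 -0.0054] turn 0.1901 | t 5.6333 tcp [0.5563 0.2274 0.2473] [179.8838  -0.0034 -73.66  ] F [-0.7551  0.1791 -2.0969] w 0.0117 gf 24.995725750923157 dist 0.4597
```

View pics/m3.png

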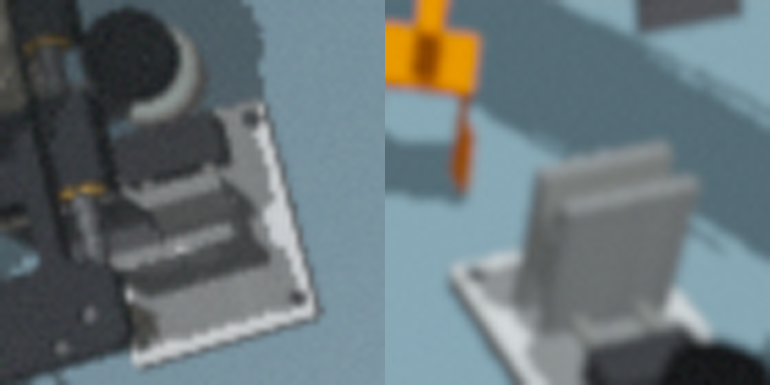

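The crops show the guard is up. Jaw tops are now visible in the scene view, far jaw around (310+600/5.5, 170+160/5.5) as crop offsets, and the jar is undisturbed. Moving to the rail.

>>> {"api": "play_rows", "payload": {
  "rows": [
    [[1,0.82,0.41,-0.01,0.19],[1,0.82,0.41,-0.01,0.19],[1,0.82,0.41,-0.01,0.19],[1,0.82,0.41,-0.01,0.19],[1,0.82,0.41,-0.01,0.19],[1,0.82,0.41,-0.01,0.19],[1,0.82,0.41,-0.01,0.19],[1,0.82,0.41,-0.01,0.19]]
  ]
}}

```text
time_s: 6.3
tcp_pos: [0.4963, -0.1021, 0.2506]
eef_rot: [179.8, -0.0, -90.0]
contact_force: [1.2, -0.6, -2.0]
gripper_width: 0.0122
gripper_force: 25.0
```

```bash
python3 -c "
from h import *
go(.475,-.225,.25,-90)"
```

```text
row [0.2459 0.0427 0.0012] turn 0.0005 | t 6.3 tcp [ 0.4963 -0.1021  0.2506] [179.8355  -0.0008 -89.9552] F [ 1.1505 -0.5637 -2.0199] w 0.0122 gf 24.997490644454956 dist 0.1248
```

>>> {"api": "play_rows", "payload": {
  "rows": [
    [[1,0.08,0.014,0,0],[1,0.15,0.026,0,0],[1,0.21,0.036,0,0],[1,0.24,0.042,0,0],[1,0.246,0.043,0,0],[1,0.246,0.043,0,0],[1,0.246,0.043,0,0],[1,0.246,0.043,0,0]]
  ]
}}

```text
time_s: 6.97
tcp_pos: [0.4766, -0.2225, 0.2517]
eef_rot: [179.9, 0.0, -89.9]
contact_force: [-0.1, -0.1, -1.0]
gripper_width: 0.0121
gripper_force: 25.0
```

```bash
python3 - <<'E'
from h import *
t=r.capture("top")[:,:,::-1];s=r.capture("scene")[:,:,::-1]
cv2.imwrite("raw_top2.png",t);cv2.imwrite("raw_scene2.png",s)
a=cv2.resize(t[140:220,120:200],None,fx=4.8,fy=4.8,interpolation=cv2.INTER_CUBIC);b=cv2.resize(s[110:230,90:220],None,fx=3.2,fy=3.2,interpolation=cv2.INTER_CUBIC)
cv2.imwrite("pics/m4.png",np.hstack([a,b]))
go(.475,-.225,.2,-90)
E
```

```text
row [0.0053 0.0037 0.1043] turn 0.0013 | t 7.0667 tcp [ 0.4768 -0.2224  0.2521] [179.983    0.0108 -89.8889] F [ 1.4191  0.3153 -1.8041] w 0.0122 gf 24.99601900577545 dist 0.0522
```

View pics/m4.png

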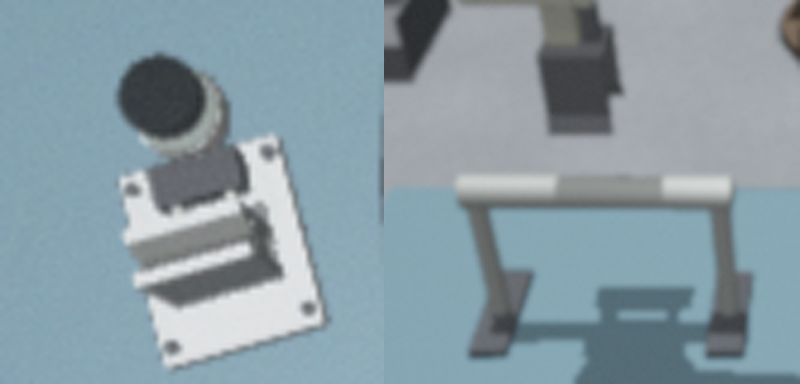

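The left crop shows the bare clamp clearly, with the plate corners, both white jaw tops and the jar all in view. On the right, the guard hangs upright above the bar, whose centre is at about (155,170) px.

```bash
python3 - <<'E'
from h import *
print(proj("scene",(.475,-.225,.12)),onz("scene",(155.3,169.8),.12))
from h import *
s=cv2.imread("raw_scene1.png")
for im in("raw_scene0.png","raw_scene1.png"):
    s=cv2.imread(im)
    print(s[160:182,150].mean(1).astype(int), s[160:182,125].mean(1).astype(int))
    for a in(.0,):pass
# silhouettes of cylinder of radius 12.5 about axis through (.475,y,.12): tangent rows
C=cam("scene")[3][:3,3]
v=np.array([.475,-.225,.12])-C; d=np.linalg.norm(v[[0,2]]);n=np.array([-v[2],0,v[0]])/d
for k in(-1,1): print(proj("scene",np.array([.475,-.225,.12])+k*.0125*n))
E
```

```text
[154.8009 169.9599] [ 0.4743 -0.2239  0.12  ]
[165 160 142 125 145 179 197 199 190 177 161 141 121 102  93  94  96 100
  99  99  98  99] [159 159 160 164 174 190 199 197 188 174 157 136 118 100  90  92  97  99
  98  98  98  96]
[170 171 170 172 181 196 205 204 196 184 167 148 127 108 109 134 155 160
 161 160 160 161] [164 164 166 169 180 196 205 203 194 179 162 142 122 106 107 135 154 159
 159 158 157 155]
[154.7537 164.655 ]
[154.8481 175.2577]
```

>>> {"api": "play_rows", "payload": {
  "rows": [
    [[1,0.005,0.003,0.03,0],[1,0.005,0.003,0.06,0],[1,0.005,0.003,0.08,0],[1,0.005,0.003,0.08,0],[1,0.005,0.003,0.08,0],[1,0.005,0.003,0.08,0],[1,0.005,0.003,0.08,0],[1,0.005,0.003,0.08,0]]
  ]
}}

```text
time_s: 7.73
tcp_pos: [0.4756, -0.2259, 0.2132]
eef_rot: [-179.9, -0.0, -90.0]
contact_force: [0.0, 0.6, -0.6]
gripper_width: 0.012
gripper_force: 25.0
```

>>> {"api": "play_rows", "payload": {
  "rows": [
    [[1,0,0,0.03,0],[1,0,0,0.06,0],[1,0,0,0.09,0],[1,0,0,0.11,0],[1,0,0,0.125,0],[1,0,0,0.133,0],[1,0,0,0.138,0],[1,0,0,0.14,0]]
  ]
}}

```text
time_s: 8.4
tcp_pos: [0.4754, -0.2259, 0.1425]
eef_rot: [-180.0, -0.0, -90.0]
contact_force: [-0.3, -0.5, -2.0]
gripper_width: 0.0115
gripper_force: 25.0
```

>>> {"api": "play_rows", "payload": {
  "rows": [
    [[1,0,0,0.002,0],[1,0,0,0.002,0],[0.9,0,0,0.002,0],[0.6,0,0,0.002,0],[0.4,0,0,0.002,0],[0.3,0,0,0.002,0],[0.3,0,0,0.002,0],[0.3,0,0,0.002,0]]
  ]
}}

```text
time_s: 9.07
tcp_pos: [0.4752, -0.2259, 0.1415]
eef_rot: [-180.0, -0.0, -90.0]
contact_force: [0.4, -0.3, -0.0]
gripper_width: 0.0393
gripper_force: 0.0
```

```bash
python3 - <<'E'
from h import *
s=r.capture("scene")[:,:,::-1]
cv2.imwrite("pics/m5.png",cv2.resize(s[110:230,90:220],None,fx=4,fy=4,interpolation=cv2.INTER_CUBIC))
go(.475,-.225,.25,-90)
E
```

```text
row [-0.0017  0.0004 -0.217 ] turn 0.0003 | t 9.1167 tcp [ 0.4752 -0.2259  0.1415] [-179.9865   -0.0025  -89.9709] F [-0.2449 -0.4451  0.6526] w 0.0434 gf 0.0 dist 0.1085
```

View pics/m5.png

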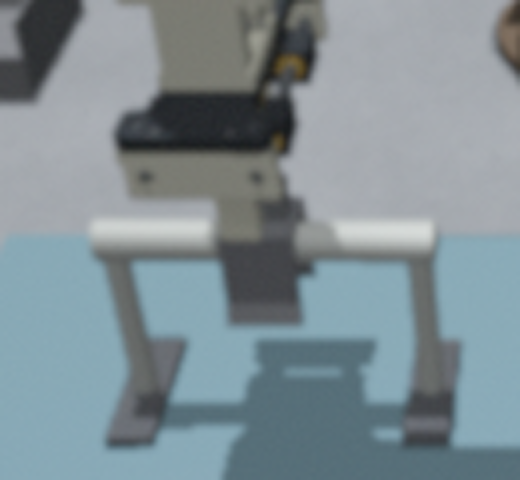

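The guard sits astride the bar, upright, with the fingers open (guard at about (260,270) in the crop). I'll retreat upward, and meanwhile measure the jaw tops from the clear top picture.

>>> {"api": "play_rows", "payload": {
  "rows": [
    [[0.3,0,0,-0.03,0],[0.3,0,0,-0.08,0],[0.3,0,0,-0.14,0],[0.3,0,0,-0.2,0],[0.1,0,0,-0.22,0],[0,0,0,-0.22,0],[0,0,0,-0.22,0],[0,0,0,-0.22,0]]
  ]
}}

```text
time_s: 9.78
tcp_pos: [0.4745, -0.2256, 0.2502]
eef_rot: [179.9, 0.0, -90.0]
contact_force: [0.6, -0.5, 0.0]
gripper_width: 0.0828
gripper_force: 0.0
```

```bash
python3 - <<'E'
from h import *
t=cv2.imread("raw_top2.png").astype(np.float32).mean(2)
def prof(z,O,yaw,xs,ys,axis):
    a=np.radians(yaw);X,Y=np.meshgrid(xs,ys)
    uv=np.array([[proj("top",(O[0]+np.cos(a)*x-np.sin(a)*y,O[1]+np.sin(a)*x+np.cos(a)*y,z)) for x in xs] for y in ys]).astype(np.float32)
    return cv2.remap(t,uv[...,0],uv[...,1],cv2.INTER_LINEAR).mean(axis)
O=(.5558,.2292)
xs=np.arange(-.022,.0221,.001)
print("x mm:",(xs*1e3).astype(int))
for yaw in(15.5,16.5,17.5):
    p=prof(.09,O,yaw,xs,np.linspace(-.024,.024,13),0);print(yaw,p.astype(int))
ys=np.arange(-.038,.0381,.001)
print("fixed top along y",np.c_[ys*1e3,prof(.09,O,16.5,np.linspace(-.014,-.010,5),ys,1)].astype(int)[[*range(0,16),*range(60,77)]].tolist())
m=(t>140).astype(np.uint8);m[:,:140]=0;m[:,192:]=0;m[:166]=0;m[220:]=0
n,l,st,ce=cv2.connectedComponentsWithStats(m);k=1+np.argmax(st[1:,4]);yy,xx=np.nonzero(l==k)
H=cv2.convexHull(np.c_[xx,yy].astype(np.float32))[:,0]
print("plate",cv2.minAreaRect(np.array([onz("top",p+.0,.014)[:2] for p in H]).astype(np.float32)))
go(.476,-.0255,.2,-74)
E
```

```text
x mm: [-22 -20 -19 -18 -17 -16 -15 -14 -13 -12 -11 -10  -9  -8  -7  -6  -5  -4
  -3  -2  -1   0   0   1   2   3   4   5   6   7   8   9  10  11  12  13
  14  15  16  17  18  19  20  21  22]
15.5 [106 103 100  98  97  98 105 119 142 171 196 211 218 219 211 194 170 147
 131 125 124 127 130 132 133 133 133 134 135 140 150 167 187 204 215 221
 222 221 217 208 193 176 160 145 134]
16.5 [106 103 100  98  97  98 104 118 141 171 197 212 219 219 211 194 170 146
 131 124 124 127 130 132 133 133 133 134 135 140 149 166 187 205 216 221
 222 221 216 206 191 174 159 143 134]
17.5 [106 104 101  99  98  99 104 118 142 171 197 213 219 219 212 194 170 147
 131 124 125 127 130 132 133 133 133 134 135 139 149 167 187 205 216 221
 222 220 215 205 189 172 156 142 134]
fixed top along y [[-38, 134], [-37, 114], [-36, 96], [-34, 88], [-33, 84], [-32, 86], [-31, 91], [-30, 99], [-29, 114], [-28, 130], [-27, 148], [-26, 168], [-25, 180], [-24, 182], [-23, 184], [-22, 185], [22, 193], [23, 192], [24, 189], [25, 189], [26, 190], [27, 192], [28, 194], [29, 195], [30, 197], [31, 190], [32, 177], [33, 167], [34, 164], [35, 161], [36, 161], [37, 161], [38, 161]]
plate ((0.5649202466011047, 0.2346290498971939), (0.14413046836853027, 0.13470421731472015), 2.298553943634033)
row [-0.4002 -0.0032  0.1004] turn -0.186 | t 9.7833 tcp [ 0.4745 -0.2256  0.2502] [179.9087   0.0372 -89.9839] F [ 0.6481 -0.4937  0.0424] w 0.0828 gf 0.0 dist 0.2063
```

>>> {"api": "play_rows", "payload": {
  "rows": [
    [[0,-0.08,-0.003,0.02,-0.186],[0,-0.16,-0.003,0.04,-0.186],[0,-0.24,-0.003,0.06,-0.186],[0,-0.31,-0.003,0.08,-0.186],[0,-0.36,-0.003,0.1,-0.186],[0,-0.39,-0.003,0.1,-0.186],[0,-0.4,-0.003,0.1,-0.186],[0,-0.4,-0.003,0.1,-0.186]]
  ]
}}

```text
time_s: 10.45
tcp_pos: [0.4761, -0.025, 0.2004]
eef_rot: [179.9, -0.0, -73.9]
contact_force: [-0.3, 1.0, -0.1]
gripper_width: 0.0878
gripper_force: 0.0
```

```bash
python3 - <<'E'
from h import *
S=cv2.imread("raw_scene2.png");T=cv2.imread("raw_top2.png")
def remap(n,img,O,yaw,z,xs,ys):
    a=np.radians(yaw)
    uv=np.array([[proj(n,(O[0]+np.cos(a)*x-np.sin(a)*y,O[1]+np.sin(a)*x+np.cos(a)*y,z)) for x in xs] for y in ys]).astype(np.float32)
    return cv2.remap(img.astype(np.float32),uv[...,0],uv[...,1],cv2.INTER_LINEAR)
O=(.5568,.2316)
xs=np.arange(-.024,.0241,.001);ys=np.arange(-.04,.0401,.001)
g=S.mean(2)
p=remap("scene",g,O,16.5,.09,xs,np.linspace(-.024,.024,13)).mean(0)
print("scene x",[(round(x*1e3),int(v)) for x,v in zip(xs,p)])
for x0 in(-.0115,.0115):
    p=remap("scene",g,O,16.5,.09,np.linspace(x0-.001,x0+.001,3),ys).mean(1)
    print("scene y",x0,[(round(y*1e3),int(v)) for y,v in zip(ys,p)][:18],[(round(y*1e3),int(v)) for y,v in zip(ys,p)][64:])
# stand: top-view and handle top in scene; dark mask
O=(.476,-.0255)
p=remap("scene",cv2.imread("raw_scene1.png").mean(2),O,16,.13,xs,np.linspace(-.012,.012,7)).mean(0)
print("handle x",[(round(x*1e3),int(v)) for x,v in zip(xs,p)])
p=remap("scene",cv2.imread("raw_scene1.png").mean(2),O,16,.13,np.linspace(-.004,.004,5),ys).mean(1)
print("handle y",[(round(y*1e3),int(v)) for y,v in zip(ys,p)][18:-18])
go(.476,-.0255,.09,-74)
E
```

```text
scene x [(-24, 162), (-23, 164), (-22, 167), (-21, 171), (-20, 176), (-19, 182), (-18, 187), (-17, 193), (-16, 197), (-15, 200), (-14, 201), (-13, 201), (-12, 198), (-11, 192), (-10, 186), (-9, 177), (-8, 168), (-7, 158), (-6, 149), (-5, 142), (-4, 136), (-3, 133), (-2, 132), (-1, 133), (0, 136), (1, 141), (2, 148), (3, 156), (4, 166), (5, 175), (6, 184), (7, 191), (8, 196), (9, 199), (10, 199), (11, 196), (12, 190), (13, 182), (14, 172), (15, 160), (16, 148), (17, 136), (18, 127), (19, 120), (20, 116), (21, 114), (22, 113), (23, 114), (24, 114)]
scene y -0.0115 [(-40, 160), (-39, 160), (-38, 158), (-37, 156), (-36, 153), (-35, 151), (-34, 149), (-33, 150), (-32, 153), (-31, 161), (-30, 170), (-29, 177), (-28, 185), (-27, 190), (-26, 193), (-25, 195), (-24, 196), (-23, 197)] [(24, 190), (25, 189), (26, 188), (27, 187), (28, 184), (29, 181), (30, 178), (31, 173), (32, 169), (33, 166), (34, 163), (35, 162), (36, 161), (37, 161), (38, 161), (39, 161), (40, 161)]
scene y 0.0115 [(-40, 112), (-39, 115), (-38, 116), (-37, 116), (-36, 117), (-35, 118), (-34, 121), (-33, 131), (-32, 142), (-
[... 748 characters left out ...]
(19, 45), (20, 47), (21, 48), (22, 50), (23, 51), (24, 52)]
handle y [(-22, 137), (-21, 124), (-20, 109), (-19, 92), (-18, 76), (-17, 63), (-16, 53), (-15, 46), (-14, 43), (-13, 42), (-12, 42), (-11, 42), (-10, 43), (-9, 42), (-8, 42), (-7, 42), (-6, 42), (-5, 42), (-4, 44), (-3, 47), (-2, 51), (-1, 55), (0, 58), (1, 61), (2, 63), (3, 65), (4, 66), (5, 67), (6, 67), (7, 67), (8, 68), (9, 71), (10, 78), (11, 87), (12, 100), (13, 115), (14, 130), (15, 142), (16, 151), (17, 158), (18, 163), (19, 165), (20, 166), (21, 166), (22, 166)]
row [0.0009 0.0004 0.2208] turn 0.0015 | t 10.45 tcp [ 0.4761 -0.025   0.2004] [179.8871  -0.0046 -73.8684] F [-0.2884  0.9988 -0.0671] w 0.0878 gf 0.0 dist 0.1104
```

>>> {"api": "play_rows", "payload": {
  "rows": [
    [[0,0.003,0,0.05,0],[0,0.003,0,0.11,0],[0,0.003,0,0.16,0],[0,0.003,0,0.2,0],[0,0.003,0,0.22,0],[0,0.003,0,0.22,0],[0.5,0.003,0,0.22,0],[1,0.003,0,0.22,0]]
  ],
  "squeeze": 40
}}

```text
time_s: 11.12
tcp_pos: [0.4775, -0.0278, 0.0921]
eef_rot: [-180.0, -0.0, -74.0]
contact_force: [0.9, 0.4, 0.4]
gripper_width: 0.0794
gripper_force: 0.0
```

>>> {"api": "play_rows", "payload": {
  "rows": [
    [[1,0,0,0,0],[1,0,0,0,0],[1,0,0,0,0],[1,0,0,0,0],[1,0,0,0,0],[1,0,0,0,0],[1,0,0,0,0],[1,0,0,0,0]]
  ]
}}

```text
time_s: 11.78
tcp_pos: [0.477, -0.0272, 0.0914]
eef_rot: [-180.0, -0.0, -74.0]
contact_force: [-0.3, 0.8, 0.0]
gripper_width: 0.0263
gripper_force: 0.0
```

>>> {"api": "play_rows", "payload": {
  "rows": [
    [[1,0,0,0,0],[1,0,0,0,0],[1,0,0,0,0],[1,0,0,0,0],[1,0,0,0,0],[1,0,0,0,0],[1,0,0,0,0],[1,0,0,0,0]]
  ]
}}

```text
time_s: 12.45
tcp_pos: [0.4773, -0.0271, 0.0915]
eef_rot: [-180.0, 0.0, -74.0]
contact_force: [2.8, 0.8, -3.0]
gripper_width: 0.0141
gripper_force: 40.0
```

>>> {"api": "play_rows", "payload": {
  "rows": [
    [[1,0,0,-0.02,0],[1,0,0,-0.06,0],[1,0,0,-0.12,0],[1,0,0,-0.18,0],[1,0,0,-0.23,0],[1,0,0,-0.26,0],[1,0,0,-0.27,0],[1,0,0,-0.27,0]]
  ]
}}

```text
time_s: 13.12
tcp_pos: [0.4768, -0.0273, 0.2271]
eef_rot: [-179.9, 0.0, -74.0]
contact_force: [0.6, 0.9, -2.1]
gripper_width: 0.0138
gripper_force: 40.0
```

```bash
python3 - <<'E'
from h import *
s=r.capture("scene")[:,:,::-1];t=r.capture("top")[:,:,::-1]
p=r.get_state()["tcp_pos"];tip=p-[0,0,.0815];u=proj("scene",tip).astype(int);print("tip expected",proj("scene",tip))
a=cv2.resize(s[u[1]-50:u[1]+20,u[0]-35:u[0]+35],None,fx=5,fy=5,interpolation=cv2.INTER_CUBIC)
b=cv2.resize(s[130:220,100:210],None,fx=350/90,fy=350/90,interpolation=cv2.INTER_CUBIC)
cv2.imwrite("pics/m6.png",np.hstack([a,b]));cv2.imwrite("raw_scene3.png",s);print(u)
go(.5572,.2317,.22,-73.5)
E
```

```text
tip expected [238.4718 162.2212]
[238 162]
row [-0.4534 -0.2992  0.0101] turn -0.0059 | t 13.2167 tcp [ 0.4759 -0.0274  0.225 ] [179.872    0.0278 -74.007 ] F [-0.0323  0.0204 -1.5927] w 0.0142 gf 39.9732631444931 dist 0.2717
```

View pics/m6.png

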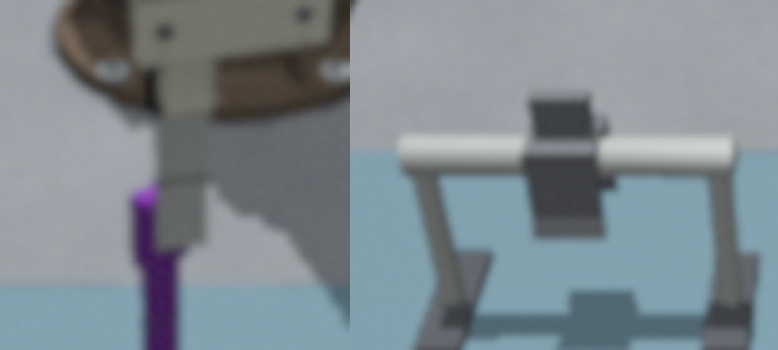

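The gauge is in hand and upright, with the tip at about (239,162) px as predicted. The guard hangs well on the bar. Now moving over the clamp.

>>> {"api": "play_rows", "payload": {
  "rows": [
    [[1,-0.06,-0.04,0,-0.006],[1,-0.13,-0.09,0,-0.006],[1,-0.2,-0.135,0,-0.006],[1,-0.27,-0.18,0,-0.006],[1,-0.34,-0.22,0.005,-0.006],[1,-0.4,-0.265,0.01,-0.006],[1,-0.44,-0.29,0.01,-0.006],[1,-0.453,-0.299,0.01,-0.006]]
  ]
}}

```text
time_s: 13.88
tcp_pos: [0.5579, 0.2345, 0.2181]
eef_rot: [179.8, -0.1, -73.3]
contact_force: [-0.8, 0.7, -0.5]
gripper_width: 0.0142
gripper_force: 40.0
```

>>> {"api": "play_rows", "payload": {
  "rows": [
    [[1,0,0,0.01,0],[1,0,0,0.03,0],[1,0,0,0.05,0],[1,0,0,0.06,0],[1,0,0,0.06,0],[1,0,0,0.06,0],[1,0,0,0.06,0],[1,0,0,0.06,0]]
  ]
}}

```text
time_s: 14.55
tcp_pos: [0.5584, 0.2315, 0.1921]
eef_rot: [-179.9, 0.0, -73.5]
contact_force: [0.7, 0.1, -1.7]
gripper_width: 0.0138
gripper_force: 40.0
```

```bash
python3 - <<'E'
from h import *
s=r.capture("scene")[:,:,::-1];t=r.capture("top")[:,:,::-1]
p=r.get_state()["tcp_pos"];tip=p-[0,0,.0815];u=proj("scene",tip).astype(int);print("tip expected",proj("scene",tip))
O=np.array([.5558,.2313,.09]);
for x in(-8,8): print(x,[proj("scene",O+np.array([.9588*x-.284*y,.284*x+.9588*y,0])/1000) for y in(-30,30)])
a=cv2.resize(s[u[1]-35:u[1]+35,u[0]-40:u[0]+40],None,fx=7,fy=7,interpolation=cv2.INTER_CUBIC)
cv2.imwrite("pics/m7.png",a);cv2.imwrite("raw_scene4.png",s);print(u)
go(.5572,.2317,.18,-73.5)
E
```

```text
tip expected [353.7987 195.6157]
-8 [array([338.3862, 202.1228]), array([361.7779, 197.437 ])]
8 [array([341.6522, 206.4999]), array([365.2922, 201.684 ])]
[353 195]
row [-0.0007  0.0022  0.024 ] turn 0.0002 | t 14.65 tcp [0.5584 0.2317 0.192 ] [-179.9458    0.0209  -73.4795] F [ 0.3259  0.2621 -1.3862] w 0.0136 gf 39.973483085632324 dist 0.012
```

View pics/m7.png

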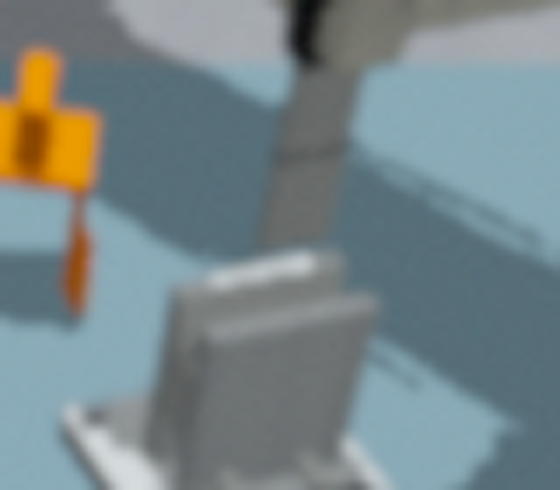

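The blade hangs over the gap, its lower edge at about (295,248) in the crop just above the jaw tops, as predicted. I'll lower it into the mouth first and watch the force.

>>> {"api": "play_rows", "payload": {
  "rows": [
    [[1,-0.001,0.0022,0.01,0],[1,-0.001,0.0022,0.02,0],[1,-0.001,0.0022,0.035,0],[1,-0.001,0.0022,0.05,0],[1,-0.001,0.0022,0.06,0],[1,-0.001,0.0022,0.065,0],[1,-0.001,0.0022,0.065,0],[1,-0.001,0.0022,0.065,0]]
  ]
}}

```text
time_s: 15.32
tcp_pos: [0.557, 0.2318, 0.1587]
eef_rot: [180.0, -0.0, -73.5]
contact_force: [0.4, -0.6, -0.5]
gripper_width: 0.0138
gripper_force: 40.0
```

```bash
python3 -c "
from h import *
go(.5572,.2317,.1335,-73.5)"
```

```text
row [ 0.0003 -0.0003  0.0505] turn 0.0004 | t 15.3167 tcp [0.557  0.2318 0.1587] [179.9846  -0.0146 -73.4662] F [ 0.4118 -0.6301 -0.5256] w 0.0138 gf 39.97347950935364 dist 0.0252
```

>>> {"api": "play_rows", "payload": {
  "rows": [
    [[1,0,0,0.003,0],[1,0,0,0.006,0],[1,0,0,0.009,0],[1,0,0,0.012,0],[1,0,0,0.015,0],[1,0,0,0.018,0],[1,0,0,0.018,0],[1,0,0,0.018,0]]
  ]
}}

```text
time_s: 15.98
tcp_pos: [0.5576, 0.2321, 0.1507]
eef_rot: [-179.9, 0.0, -73.4]
contact_force: [0.1, 0.2, 4.1]
gripper_width: 0.014
gripper_force: 40.0
```

```bash
python3 -c "
from h import *
go(.5572,.2317,.1335,-73.5)
print(r.get_state()['moment'])"
```

```text
row [0.0005 0.0009 0.0344] turn 0.0006 | t 15.9833 tcp [0.5576 0.2321 0.1507] [-179.9059    0.0068  -73.4499] F [0.0608 0.1857 4.1124] w 0.014 gf 39.983882904052734 dist 0.0172
[-0.09   -0.0035  0.0524]
```

>>> {"api": "play_rows", "payload": {
  "rows": [
    [[1,0,-0.001,0.003,0],[1,0,-0.001,0.007,0],[1,0,-0.001,0.011,0],[1,0,-0.001,0.015,0],[1,0,-0.001,0.018,0],[1,0,-0.001,0.02,0],[1,0,-0.001,0.02,0],[1,0,-0.001,0.02,0]]
  ]
}}

```text
time_s: 16.65
tcp_pos: [0.5579, 0.2323, 0.1399]
eef_rot: [-179.9, 0.0, -73.5]
contact_force: [3.3, 0.4, 1.3]
gripper_width: 0.0142
gripper_force: 40.0
```

```bash
python3 -c "
from h import *
go(.5572,.2317,.1335,-73.5)
print(r.get_state()['moment'])"
```

```text
row [0.0007 0.0016 0.0128] turn 0.0004 | t 16.65 tcp [0.5579 0.2323 0.1399] [-179.9479    0.0128  -73.4635] F [3.3326 0.3728 1.2809] w 0.0142 gf 39.976317286491394 dist 0.0065
[ 0.4555 -1.3104  0.0734]
```

>>> {"api": "play_rows", "payload": {
  "rows": [
    [[1,0,-0.001,0.003,0],[1,0,-0.001,0.006,0],[1,0,-0.001,0.009,0],[1,0,-0.001,0.011,0],[1,0,-0.001,0.012,0],[1,0,-0.001,0.012,0],[1,0,-0.001,0.012,0],[1,0,-0.001,0.012,0]]
  ]
}}

```text
time_s: 17.32
tcp_pos: [0.5581, 0.2322, 0.1339]
eef_rot: [-180.0, 0.0, -73.5]
contact_force: [3.3, 0.1, 3.2]
gripper_width: 0.0137
gripper_force: 40.0
```

```bash
python3 - <<'E'
from h import *
s=r.capture("scene")[:,:,::-1]
p=r.get_state()["tcp_pos"];L=p-[0,0,.0815-.038];u=proj("scene",L).astype(int);print("line expected",proj("scene",L),u)
cv2.imwrite("pics/m8.png",cv2.resize(s[u[1]-35:u[1]+35,u[0]-40:u[0]+40],None,fx=8,fy=8,interpolation=cv2.INTER_CUBIC))
go(.5572,.2317,.1335,-73.5);print(r.get_state()['moment'])
E
```

```text
line expected [352.4708 202.412 ] [352 202]
row [0.0004 0.0018 0.0007] turn 0.0003 | t 17.3667 tcp [0.558  0.2322 0.1338] [-179.9863    0.0043  -73.4711] F [3.2397 0.6635 2.6773] w 0.0138 gf 39.979727268218994 dist 0.001
[ 0.3607 -1.0194  0.1555]
```

View pics/m8.png

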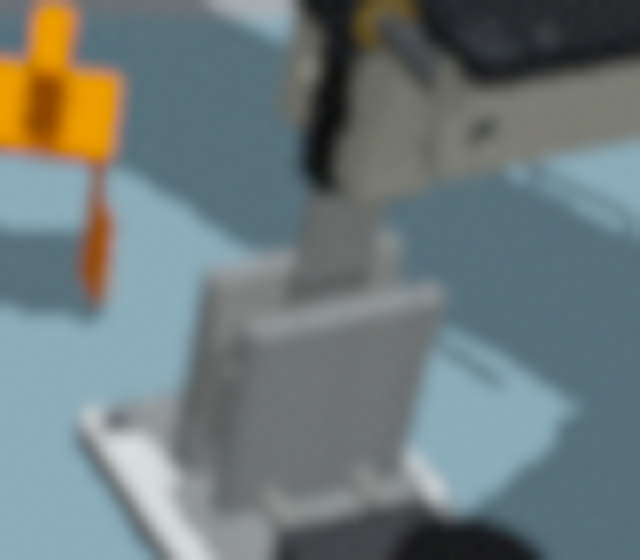

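The blade is between the jaws and the scribed line is just hidden behind the near jaw top, as expected. I'll hold still, check, then hand in.

>>> {"api": "play_rows", "payload": {
  "rows": [
    [[1,0,0,0,0],[1,0,0,0,0],[1,0,0,0,0],[1,0,0,0,0],[1,0,0,0,0],[1,0,0,0,0],[1,0,0,0,0],[1,0,0,0,0]]
  ]
}}

```text
time_s: 18.03
tcp_pos: [0.558, 0.2322, 0.1339]
eef_rot: [-180.0, 0.0, -73.5]
contact_force: [3.4, 0.5, 2.1]
gripper_width: 0.0137
gripper_force: 40.0
```

>>> {"api": "play_rows", "payload": {
  "rows": [
    [[1,0,0,0,0],[1,0,0,0,0],[1,0,0,0,0],[1,0,0,0,0],[1,0,0,0,0],[1,0,0,0,0],[1,0,0,0,0],[1,0,0,0,0]]
  ]
}}

```text
time_s: 18.7
tcp_pos: [0.558, 0.2322, 0.1339]
eef_rot: [-180.0, 0.0, -73.5]
contact_force: [5.0, 1.2, 1.0]
gripper_width: 0.0138
gripper_force: 40.0
```

```bash
python3 -c "
from h import *
go(.5572,.2317,.1335,-73.5)
print(r.close_job())"
```

```text
row [0.0005 0.0018 0.0007] turn 0.0004 | t 18.7 tcp [0.558  0.2322 0.1339] [-179.9936    0.0021  -73.4694] F [4.9985 1.2026 1.0444] w 0.0138 gf 39.97478485107422 dist 0.001
the job is handed in; nothing more can be done
None
```

I handed the job in at 18.7 s, verdict not shown: the guard hangs astride the bar, and the gauge is held still and upright in the throat with its tip at about 52 mm, worked out from the tool pose because the near jaw hides the scribed line.

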